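# Pull the flagged parcel out of a packed belt

## Task

The belt is stopped because the flat parcel with the orange-red sticker must come off, and the cartons stand too tight against it to get hold of it. Stand the two cartons next to it, one on each side, upright on the blue side tray, then lay the flagged parcel flat in the yellow reject tote, sticker up. Then put the two cartons back on the belt, each upright and square on the very spot where it stood, because the line tracks every carton by its position; leave the other cartons, the scanner and the tape roll alone, and set everything down without dropping it.

Things in the scene. Friction and masses are not known exactly. Their poses are not given: they have to be found in the camera images.
- conveyor: Stopped belt conveyor fixed on the bench; grey-green belt 150 by 440 mm, its top 60 mm above the origin. Origin: centre of the underside; y along the belt, x across it, z up. Grey guide rails along the belt: inner faces at x = +-64 mm, 18 to 40 mm above the belt; posts to x = +-92 mm. Motor and switch box, up to 78 mm high, on its +x side to x = 148 mm.
- flagged_center (a point): Flat brown parcel with an orange-red sticker: 102 mm in its x (across the belt, too wide to grip), 60 mm in its y (along the belt: grip it so), 34 mm high, 0.16 kg; its centre, z up. It and the four cartons stand in one row on the belt, about 72 mm apart centre to centre, gaps about 10 mm; it is second, third or fourth, with a carton on either side.
- blue_center (a point): Kraft-brown carton with blue tape: 56 mm in x, 62 mm in y, 84 mm high. Its centre point, x across the belt, y along the belt, z up, when it stands as at the start. About 0.2 kg.
- green_center (a point): Kraft-brown carton with green tape: 56 mm in x, 62 mm in y, 76 mm high. Its centre point, x across the belt, y along the belt, z up, when it stands as at the start. About 0.2 kg.
- white_center (a point): White carton: 56 mm in x, 62 mm in y, 80 mm high. Its centre point, x across the belt, y along the belt, z up, when it stands as at the start. About 0.2 kg.
- dark_center (a point): Dark blue-grey, nearly black carton: 56 mm in x, 62 mm in y, 72 mm high. Grip all cartons over their 56 mm width (34 mm free to each guide rail), near the top. Its centre point, x across the belt, y along the belt, z up, when it stands as at the start. About 0.2 kg.
- tray: Flat blue-painted steel side tray fixed on the bench, on the left or right of the belt: 300 mm in x, 200 mm in y, floor 5 mm above the bench, rim 3 mm thick and 15 mm high. Origin: centre of its underside.
- tote: Yellow open reject tote fixed on the bench on the other side of the belt: 300 mm in x, 200 mm in y, 80 mm high, walls 5 mm, floor 5 mm above the bench. Empty. Origin: centre of its underside.
- scanner: Black and orange hand scanner lying on the bench between the robot and the belt, about 145 by 85 mm, 52 mm high; a bystander. Origin: near the middle of its underside.
- tape: Brown roll of packing tape lying flat on the bench between the robot and the belt, 100 mm across, 48 mm high; a bystander. Origin: centre of its underside.
There are look-alikes about, which are no part of the job. What is shaped like the part that bears dark_center but purple or turquoise is not meant. What is shaped like the part that bears flagged_center but green is not meant.

How it is judged:
By the outcome, as a careful person would: the job done as asked, in the order asked, and still so for the second after the job is handed in, with the robot touching nothing.
It also fails if it takes over 128 s, if anything falls off the work surface, if the arm or the gripper's body presses on something with over 40 N, if the wrist force passes 120 N, or if a joint passes its speed limit or range.

## Robot

A 6-joint arm with a two-finger parallel gripper is mounted at the origin on the work surface. World frame = base frame: x ahead of the robot, y to its left, z up, the work surface at z = 0. Lengths are in mm, angles in rad, forces in N, time in s.
With the tool pointing down it reaches from about 350 to 975 mm from the base axis. Payload 4.9 kg.
Tool frame: the origin (TCP) lies between the finger pads; the fingertips stand 14 mm ahead of it and the grasp point (between the pads) lies 5 mm behind it (robot.finger_overhang is the distance from the TCP to the fingertips, in mm); z points along the fingers, y is the direction in which the jaws open and shut (so a half turn about z gives the same grasp; the last joint's range is limited). The gripper opens to 85 mm and grips with 20 to 120 N. Pads are 22 mm wide; open, the fingers measure 114 mm over their backs; the gripper's body (76 mm by 85 mm) begins 54 mm behind the grasp point. The pads swing forward as they close: fully open they stand 13 mm farther back than shut.
Start: joints at [-1.437, 0.053, 1.613, -0, 1.476, -0.119], TCP at [156.318, -605.117, 245.304] pointing down, gripper open.
Joint ranges: [-3.01, 3.01], [-1.01, 2.22], [0.06, 2.58], [-1.02, 4.17], [0.09, 2.62], [-3.14, 3.14]. Speed limits (rad/s): [2.57, 2.57, 3.14, 3.14, 3.14, 3.14].

## Interface

Orientations are given as [roll, pitch, yaw] about the fixed x, y, z axes, in that order (R = Rz(yaw) Ry(pitch) Rx(roll)).
In Python, from cell import robot gives the robot as it stands. Calls block until the motion is done:
- robot.move_ptp(position, orientation): joint-space move of the TCP to a pose.
- robot.move_straight(position, max_speed=150, ori=None): straight line of the TCP; ori=None keeps the orientation; max_speed is the mean speed in mm/s.
- robot.move_joints(angles): joint-space move.
- robot.command_gripper(opening): opening from 0.0 (shut) to 1.0 (fully open); the grip force is fixed at half the most; returns when the fingers have stopped.
- robot.dwell(seconds).
- robot.solve_ik(position, orientation): joint angles nearest the present ones, or None.
- robot.get_obs(): the state.
- robot.snapshot(name): name is "side" or "top" or "wrist"; returns the picture (400x640x3 uint8, red, green, blue); there is no depth.
- robot.calibration(name): a dict with "fx", "fy", "cx", "cy" (pixels), "pose" (4x4, takes a point from camera to world coordinates); the wrist camera has in their place "mount" (4x4, takes a point from camera to tool coordinates, whose origin is the TCP and whose axes are the flange's). Camera axes: x right, y up, looking along -z (the intrinsics and any distortion apply to the point x, -y, -z); pixel columns grow to the right and rows downward; lengths in mm; the calibration is good to about 2 mm. A picture is of the moment at which its call begins: read the wrist's pose just before it. calibration takes no time and is no camera call.
A pose or a line that the arm cannot do raises robot.IKError and nothing moves.
- robot.job_done(): hands the job in, once; it reports no verdict.
The state is a dict: "time_s": time; "qpos": joint angles; "dq": joint speeds; "tau": joint torques, N m; "ee_pos": TCP position; "tool_rot": TCP orientation; "wrist_force": force on the tool from outside, world axes, zero at the start; "ft_torque": the same for the moment, N m; "finger_gap": opening from 0.0 (shut) to 1.0 (fully open).
Only numpy, scipy, OpenCV 4.12 (cv2) and the standard library are available. Lean on these libraries where they do the work, as an engineer would, in place of code of your own. Each camera call takes 0.05 s, during which the arm holds its last target.

## Working session

There is one attempt and no reset: what is moved stays moved. The work goes in short steps, each a Python script; the robot and the scene stay as the last script left them, time stands still between calls to the robot, and variables do not carry over. Pictures are saved under pics/ and viewed, and the job is handed in when it is done.

```bash
ls; mkdir -p pics; python3 - <<'E'
from cell import robot
import cv2,numpy as np
np.set_printoptions(precision=4,suppress=True)
for n in ("side","top","wrist"):
    o=robot.get_obs()
    im=robot.snapshot(n); cv2.imwrite(f"pics/{n}0.png",im[:,:,::-1])
    print(n,robot.calibration(n))
print(o, robot.finger_overhang)
E
```

```text
pics
side {'fx': 473.0029851601324, 'fy': 473.0029851601324, 'cx': 321.97171767948896, 'cy': 206.3442106230688, 'pose': array([[ -0.9981,   0.0282,  -0.0547, 555.1903],
       [ -0.0605,  -0.614 ,   0.787 , 891.61  ],
       [ -0.0114,   0.7888,   0.6145, 795.1319],
       [  0.    ,   0.    ,   0.    ,   1.    ]])}
top {'fx': 399.5043216330313, 'fy': 399.5043216330313, 'cx': 319.8602652696712, 'cy': 200.99212159736192, 'pose': array([[  -0.02  ,    0.9909,   -0.133 ,  437.4578],
       [  -0.9998,   -0.0186,    0.0118,   -0.8374],
       [   0.0093,    0.1333,    0.991 , 1363.044 ],
       [   0.    ,    0.    ,    0.    ,    1.    ]])}
wrist {'fx': 305.168717311782, 'fy': 305.168717311782, 'cx': 322.57899596680596, 'cy': 197.70577452119025, 'mount': array([[  -0.0001,    0.9515,    0.3075,   78.1854],
       [   1.    ,   -0.    ,    0.0003,   -0.7522],
       [   0.0003,    0.3075,   -0.9515, -128.0593],
       [   0.    ,    0.    ,    0.    ,    1.    ]])}
{'time_s': 0.1, 'qpos': array([-1.437 ,  0.0533,  1.6142,  0.    ,  1.476 , -0.119 ]), 'dq': array([ 0.0014, -0.0032, -0.0027, -0.0004, -0.0006, -0.0015]), 'tau': array([  0.    , -39.4906, -37.1362,  -0.0002,   0.0039,  -0.    ]), 'ee_pos': array([ 156.2639, -604.5914,  244.1641]), 'tool_rot': array([-3.1397, -0.0002,  0.2528]), 'wrist_force': array([ 0.2842, -0.3746,  0.1029]), 'ft_torque': array([-0.0279,  0.0515, -0.0444]), 'finger_gap': 1.003330344237714} 14.0
```

View pics/top0.png

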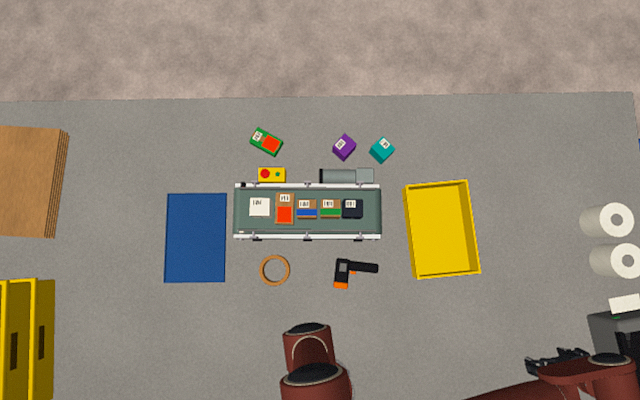

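View pics/side0.png

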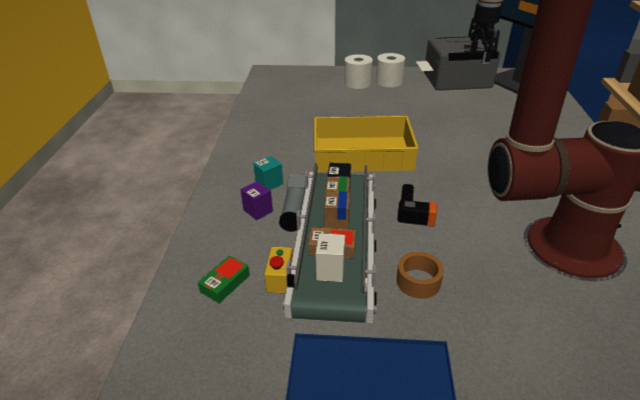

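View pics/wrist0.png

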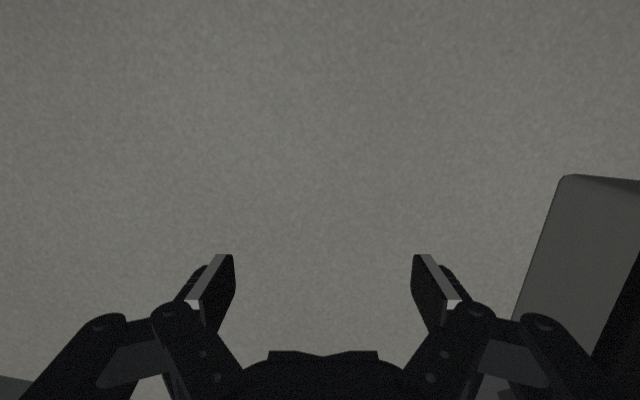

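The top view shows the row left to right (+y to −y): white (258,206), flagged (285,210), blue (307,210), green (330,209), dark (352,208). The tray is on the left and the tote on the right, so the cartons to move are white and blue. Next I'll locate things roughly and take wrist views.

```bash
cat > h.py <<'E'
from cell import robot
import cv2,numpy as np
from scipy.spatial.transform import Rotation as R
np.set_printoptions(precision=3,suppress=True)
def campose(n,o=None):
    c=robot.calibration(n)
    if n!="wrist": return c,np.array(c["pose"])
    T=np.eye(4);T[:3,:3]=R.from_euler('xyz',o["tool_rot"]).as_matrix();T[:3,3]=o["ee_pos"]
    return c,T@np.array(c["mount"])
def onplane(cp,px,z):
    c,T=cp; px=np.atleast_2d(np.asarray(px,float))
    d=np.c_[(px[:,0]-c["cx"])/c["fx"],-(px[:,1]-c["cy"])/c["fy"],-np.ones(len(px))]@T[:3,:3].T
    s=(z-T[2,3])/d[:,2]
    return T[:3,3]+d*s[:,None]
def proj(cp,P):
    c,T=cp; p=(np.atleast_2d(P)-T[:3,3])@T[:3,:3]
    return np.c_[c["cx"]+c["fx"]*p[:,0]/-p[:,2], c["cy"]+c["fy"]*p[:,1]/p[:,2]]
def wsnap(name):
    o=robot.get_obs(); im=robot.snapshot("wrist")[:,:,::-1].copy(); cv2.imwrite(f"pics/{name}.png",im)
    np.save(f"pics/{name}.npy",np.r_[o["ee_pos"],o["tool_rot"]]); return im,campose("wrist",o)
def wload(name):
    a=np.load(f"pics/{name}.npy"); return cv2.imread(f"pics/{name}.png"),campose("wrist",dict(ee_pos=a[:3],tool_rot=a[3:]))
E
python3 - <<'E'
from h import *
cp=campose("top")
for n,px,z in [("white",(259,206),140),("flag",(285,210),94),("blue",(307,210),144),("green",(330,209),136),("dark",(352,208),132),
 ("belt ends",(235,208),60),("",(381,208),60),("railL",(236,185),100),("railR",(381,185),100),("trayTL",(167,193),15),("TR",(226,193),15),("BR",(226,282),15),("BL",(164,282),15),
 ("toteTL",(404,185),80),("toteTR",(467,180),80),("BR",(481,273),80),("BL",(414,279),80)]: print(n,onplane(cp,px,z)[0])
for y in (40,0):
  for yaw in (0,np.pi/2,-np.pi/2,np.pi):
    try: print(y,yaw,robot.solve_ik([430,y,450],[np.pi,0,yaw]))
    except Exception as e: print(e)
E
```

```text
white [589.606 172.261 140.   ]
flag [580.898  95.878  94.   ]
blue [573.969  24.619 144.   ]
green [576.627 -46.338 136.   ]
dark [ 578.911 -114.861  132.   ]
belt ends [594.436 262.105  60.   ]
 [ 585.381 -216.943   60.   ]
railL [663.694 251.452 100.   ]
railR [ 655.162 -213.313  100.   ]
trayTL [655.602 502.444  15.   ]
TR [651.888 302.204  15.   ]
BR [353.969 298.852  15.   ]
BL [358.177 503.149  15.   ]
toteTL [ 657.229 -291.863   80.   ]
toteTR [ 670.035 -499.373   80.   ]
BR [ 369.438 -523.206   80.   ]
BL [ 355.098 -309.053   80.   ]
40 0 [-0.08  -0.448  1.712 -0.     1.878  1.491]
40 1.5707963267948966 [-0.08  -0.448  1.712 -0.     1.878 -0.08 ]
40 -1.5707963267948966 [-0.08  -0.448  1.712 -0.     1.878  3.062]
40 3.141592653589793 [-0.08  -0.448  1.712  0.     1.878 -1.651]
0 0 [-0.173 -0.453  1.715 -0.     1.879  1.397]
0 1.5707963267948966 [-0.173 -0.453  1.715  0.     1.879 -0.173]
0 -1.5707963267948966 [-0.173 -0.453  1.715 -0.     1.879  2.968]
0 3.141592653589793 [-0.173 -0.453  1.715  0.     1.879 -1.744]
```

```bash
python3 - <<'E'
from h import *
robot.move_ptp([572,40,300],[np.pi,0,0]); robot.dwell(0.3)
im,cp=wsnap("w1"); o=robot.get_obs(); print(o["time_s"],o["ee_pos"],o["tool_rot"],o["qpos"])
E
```

```text
3.2167 [572.03   39.762 299.956] [ 3.142  0.    -0.   ] [-0.06  -0.097  1.669 -0.     1.569  1.511]
```

View pics/w1.png

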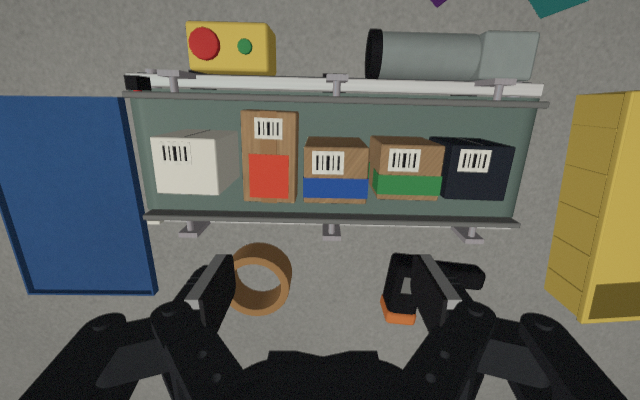

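The wrist view is clear: white top at (183,164), flagged (270,155), blue (336,170), green (406,168), dark (475,168). I'll segment the top faces next.

```bash
python3 - <<'E'
from h import *
im,cp=wload("w1")
c=im[80:230,130:330]; cv2.imwrite("pics/z1.png",cv2.resize(c,None,fx=4,fy=4,interpolation=cv2.INTER_CUBIC))
c=im[80:230,290:490]; cv2.imwrite("pics/z2.png",cv2.resize(c,None,fx=4,fy=4,interpolation=cv2.INTER_CUBIC))
E
```

```text
(no output)
```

View pics/z1.png

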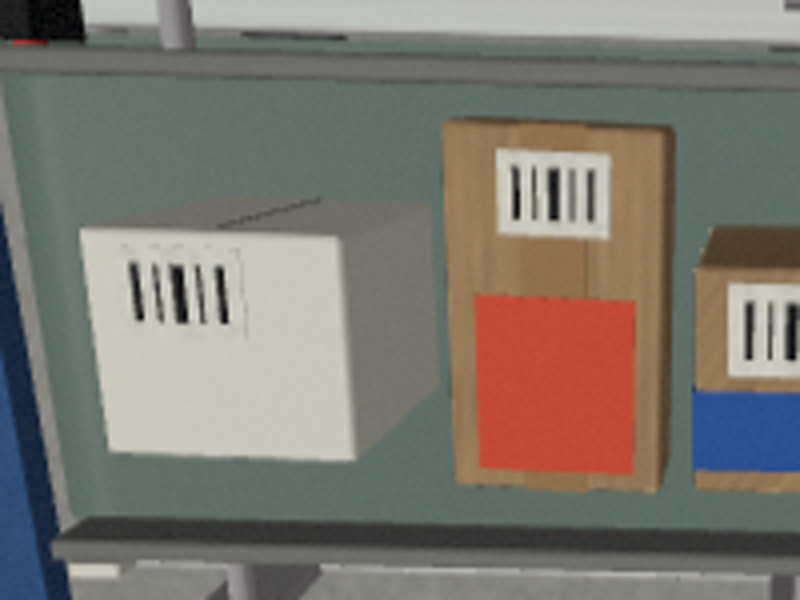

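View pics/z2.png

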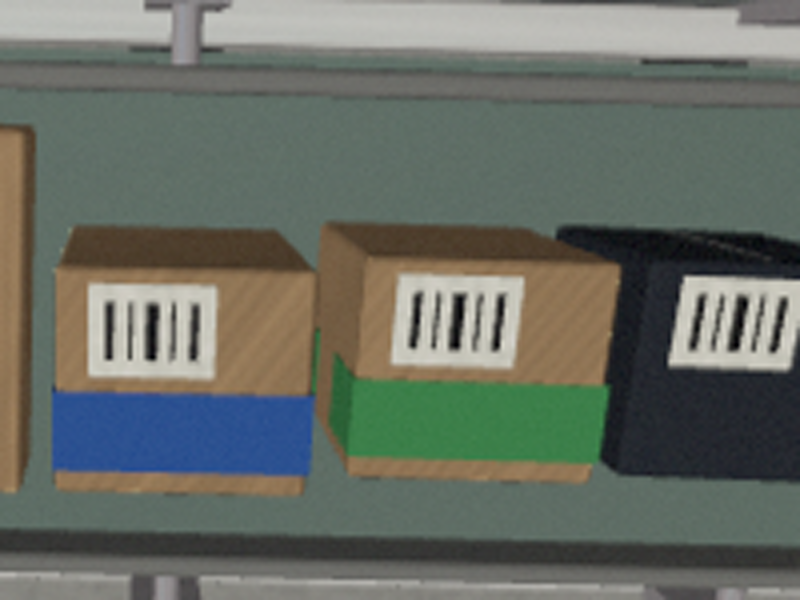

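```bash
python3 - <<'E'
from h import *
im,cp=wload("w1")
def f(name,pts,off,z):
    p=np.array(pts,float)/4+np.array(off)-0.375
    q=onplane(cp,p,z)[:,:2]
    s=[np.linalg.norm(q[i]-q[(i+1)%4]) for i in range(4)]
    e1=q[0]-q[1]; e2=q[3]-q[2]; e3=q[0]-q[3]; e4=q[1]-q[2]
    a=[np.degrees(np.arctan2(-e[0],e[1])) for e in(e1,e2)]+[np.degrees(np.arctan2(e[1],e[0])) for e in (e3,e4)]
    print(name,q.mean(0),"sides",np.array(s),"yaws",np.array(a))
f("white",[(80,228),(342,236),(356,461),(110,452)],(130,80),140)
f("flag",[(445,120),(672,127),(661,491),(458,484)],(130,80),94)
f("blue",[(57,266),(314,271),(303,494),(57,487)],(290,80),144)
f("green",[(368,256),(618,264),(590,483),(348,474)],(290,80),136)
# rail lower edge / upper rail inner top edges : top of rails z=100
for px in [(130,93),(548,101),(148,212),(519,219)]: print(onplane(cp,px,100)[0])
E
```

```text
white [588.502 172.239] sides [60.85  55.075 60.477 54.577] yaws [-1.766 -2.234 -2.244 -2.63 ]
flag [588.051  99.076] sides [ 59.691 101.457  58.539 101.039] yaws [-1.732 -2.118 -2.618 -3.266]
blue [580.728  28.204] sides [59.652 54.722 60.494 54.072] yaws [-1.141 -1.75  -1.11  -0.232]
green [581.341 -45.101] sides [59.71  54.996 61.191 54.534] yaws [-1.848 -2.264 -1.908 -0.365]
[656.008 236.164 100.   ]
[ 648.028 -190.639  100.   ]
[526.881 240.652 100.   ]
[ 518.027 -186.595  100.   ]
```

```bash
python3 - <<'E'
from h import *
robot.move_ptp([605,90,300],[np.pi,0,np.pi]); robot.dwell(0.3)
im,cp=wsnap("w2"); 
robot.move_ptp([588,130,280],[np.pi,0,np.pi/2-0.026]); robot.dwell(0.3)
im2,cp=wsnap("w3"); o=robot.get_obs(); print(o["time_s"],o["ee_pos"],o["tool_rot"],o["qpos"])
cv2.imwrite("pics/z3.png",im)
cv2.imwrite("pics/z4.png",im2)
E
```

```text
7.975 [588.033 129.959 280.029] [ 3.142 -0.     1.545] [ 0.094 -0.019  1.628  0.     1.533  0.12 ]
```

View pics/z3.png

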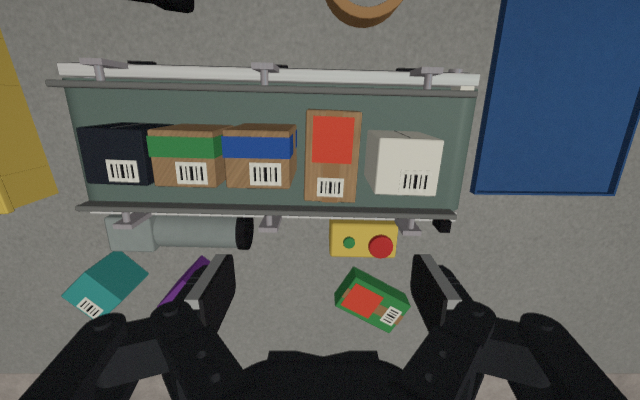

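View pics/z4.png

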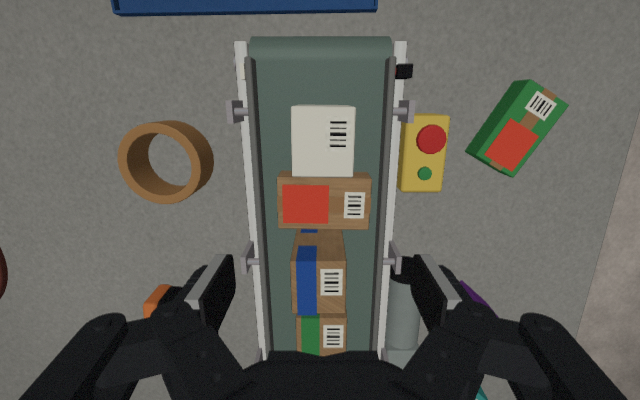

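```bash
python3 - <<'E'
from h import *
im,_=wload("w2"); c=im[90:220,210:450]; a=cv2.resize(c,None,fx=4,fy=4,interpolation=cv2.INTER_CUBIC); cv2.imwrite("pics/z5.png",a[:,160:]) # off (250,90)
im,_=wload("w3"); c=im[90:240,250:400]; cv2.imwrite("pics/z6.png",cv2.resize(c,None,fx=4,fy=4,interpolation=cv2.INTER_CUBIC))
im,_=wload("w3"); c=im[215:330,250:400]; cv2.imwrite("pics/z7.png",cv2.resize(c,None,fx=4,fy=4,interpolation=cv2.INTER_CUBIC))
im,_=wload("w2"); c=im[90:220,200:320]; cv2.imwrite("pics/z8.png",cv2.resize(c,None,fx=4,fy=4,interpolation=cv2.INTER_CUBIC))
E
```

```text
(no output)
```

View pics/z5.png

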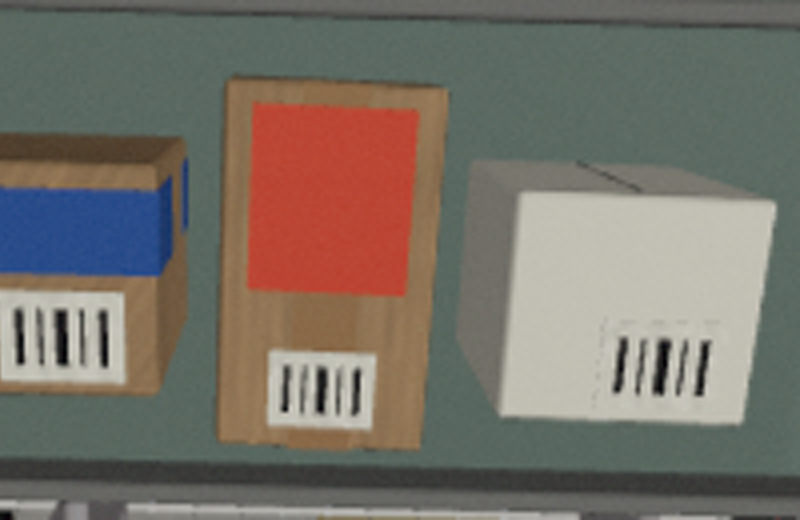

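View pics/z6.png

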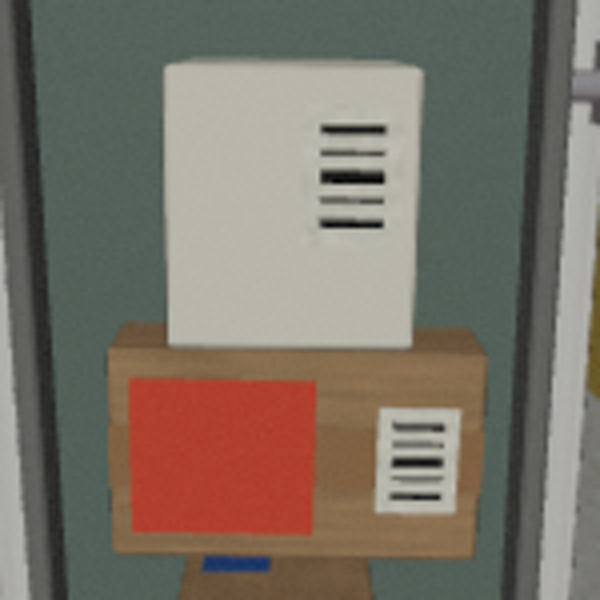

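View pics/z7.png

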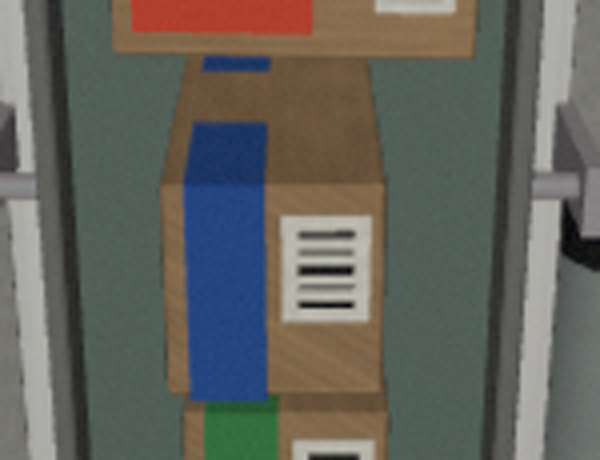

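View pics/z8.png

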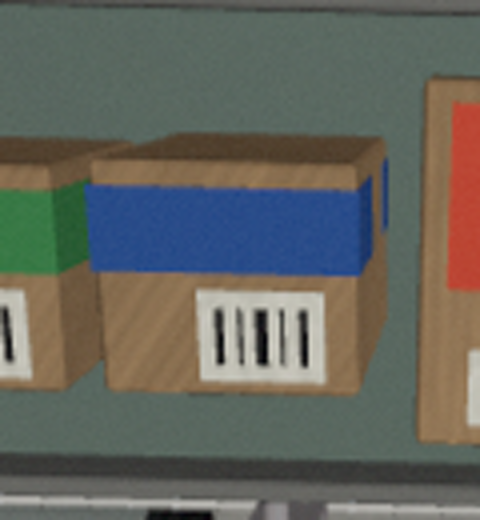

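```bash
python3 - <<'E'
from h import *
def f(name,w,pts,off,z):
    im,cp=wload(w)
    p=np.array(pts,float)/4+np.array(off)-0.375
    q=onplane(cp,p,z)[:,:2]
    q=q[np.argsort(np.arctan2(q[:,1]-q[:,1].mean(),q[:,0]-q[:,0].mean()))] # (-,-),(+,-),(+,+),(-,+)
    ex=[q[1]-q[0],q[2]-q[3]]; ey=[q[3]-q[0],q[2]-q[1]]
    print(name,w,q.mean(0),"len x,y",[np.linalg.norm(e).round(1) for e in ex+ey],"yaw x",[np.degrees(np.arctan2(e[1],e[0])).round(2) for e in ex],"y",[np.degrees(np.arctan2(-e[0],e[1])).round(2) for e in ey])
f("white","w1",[(80,228),(342,236),(356,461),(110,452)],(130,80),140)
f("white","w2",[(519,193),(775,204),(743,425),(500,415)],(250,90),140)
f("white","w3",[(166,68),(422,68),(412,347),(169,346)],(250,90),140)
f("flag","w1",[(445,120),(672,127),(661,491),(458,484)],(130,80),94)
f("flag","w2",[(228,79),(447,88),(420,450),(218,441)],(250,90),94)
f("flag","w3",[(109,347),(487,356),(473,557),(114,551)],(250,90),94)
f("blue","w1",[(57,266),(314,271),(303,494),(57,487)],(290,80),144)
f("blue","w2",[(92,159),(357,161),(359,394),(107,388)],(200,90),144)
f("blue","w3",[(162,183),(385,183),(382,393),(169,391)],(250,215),144)
E
```

```text
white w1 [589.958 172.491] len x,y [np.float64(55.1), np.float64(54.6), np.float64(60.5), np.float64(60.9)] yaw x [np.float64(-2.61), np.float64(-2.21)] y [np.float64(-2.21), np.float64(-1.76)]
white w2 [588.277 171.329] len x,y [np.float64(54.2), np.float64(54.2), np.float64(60.0), np.float64(60.3)] yaw x [np.float64(-1.7), np.float64(-1.43)] y [np.float64(-2.43), np.float64(-2.45)]
white w3 [588.425 173.24 ] len x,y [np.float64(54.8), np.float64(53.9), np.float64(60.1), np.float64(60.3)] yaw x [np.float64(-1.72), np.float64(-1.49)] y [np.float64(-2.66), np.float64(-1.76)]
flag w1 [589.584  99.342] len x,y [np.float64(101.4), np.float64(101.0), np.float64(58.5), np.float64(59.7)] yaw x [np.float64(-3.26), np.float64(-2.6)] y [np.float64(-2.09), np.float64(-1.73)]
flag w2 [587.129  99.025] len x,y [np.float64(100.4), np.float64(100.8), np.float64(57.7), np.float64(58.4)] yaw x [np.float64(-2.57), np.float64(-2.21)] y [np.float64(-2.27), np.float64(-2.67)]
flag w3 [587.517 101.366] len x,y [np.float64(100.3), np.float64(100.1), np.float64(58.5), np.float64(57.9)] yaw x [np.float64(-2.5), np.float64(-2.88)] y [np.float64(-2.75), np.float64(-2.56)]
blue w1 [582.221  28.416] len x,y [np.float64(54.7), np.float64(54.0), np.float64(60.5), np.float64(59.6)] yaw x [np.float64(-0.24), np.float64(-1.11)] y [np.float64(-1.73), np.float64(-1.13)]
blue w2 [579.407  27.331] len x,y [np.float64(54.3), np.float64(55.3), np.float64(60.4), np.float64(60.9)] yaw x [np.float64(-1.93), np.float64(-1.44)] y [np.float64(-0.43), np.float64(-1.41)]
blue w3 [580.274  29.745] len x,y [np.float64(55.1), np.float64(54.3), np.float64(60.5), np.float64(61.1)] yaw x [np.float64(-2.08), np.float64(-1.46)] y [np.float64(-1.64), np.float64(-0.88)]
```

```bash
python3 - <<'E'
from h import *
np.set_printoptions(precision=5,suppress=True)
print(robot.calibration("wrist"));print(robot.calibration("wrist")["mount"][:3,3])
print(np.load("pics/w1.npy"))
E
```

```text
{'fx': 305.168717311782, 'fy': 305.168717311782, 'cx': 322.57899596680596, 'cy': 197.70577452119025, 'mount': array([[  -0.00005,    0.95189,    0.30643,   79.14383],
       [   1.     ,   -0.00032,    0.00114,   -0.51803],
       [   0.00119,    0.30643,   -0.95189, -128.0605 ],
       [   0.     ,    0.     ,    0.     ,    1.     ]])}
[  79.14383   -0.51803 -128.0605 ]
[572.03383  39.72238 299.96344  -3.14157   0.00008  -0.00048]
```

```bash
cat >> h.py <<'E'
def campose(n,o=None):
    c=robot.calibration(n)
    if n!="wrist": return c,np.array(c["pose"])
    T=np.eye(4);T[:3,:3]=R.from_euler('xyz',o["tool_rot"]).as_matrix();T[:3,3]=o["ee_pos"]
    return c,T@np.array(c["mount"])
def wsnap(name):
    o=robot.get_obs(); cp=campose("wrist",o); im=robot.snapshot("wrist")[:,:,::-1].copy(); cv2.imwrite(f"pics/{name}.png",im)
    np.save(f"pics/{name}_T.npy",cp[1]); return im,cp
def wload2(name):
    return cv2.imread(f"pics/{name}.png"),(robot.calibration("wrist"),np.load(f"pics/{name}_T.npy"))
def st(tag=""):
    o=robot.get_obs(); print(tag,"t",round(o["time_s"],2),"p",o["ee_pos"],"rz",o["tool_rot"][2].round(4),"F",o["wrist_force"],"gap",round(o["finger_gap"],3)); return o
def fz(n=5):
    return np.mean([ (robot.dwell(0.02),robot.get_obs()["wrist_force"][2])[1] for _ in range(n)])
def lower(x,y,z0,zmin,dF=2.0):
    """from the present height go to z0 then creep by 0.5 until contact"""
    robot.move_straight([x,y,z0],120); robot.dwell(0.15)
    f0=fz(); z=z0
    while z>zmin:
        z-=0.5; robot.move_straight([x,y,z],20); f=fz(3)
        if f-f0>dF: break
    print("contact z",z,"f0",f0,"f",f); return z
E
python3 - <<'E'
from h import *
yaw=np.pi/2-np.radians(2.0)
x,y=588.45,172.6
robot.move_straight([x,y,190],250,ori=[np.pi,0,yaw])
robot.move_straight([x,y,122],120); robot.dwell(0.15)
wsnap("gw_open"); st("open")
robot.command_gripper(0.0); wsnap("gw_shut"); st("shut")
a,b=cv2.imread("pics/gw_open.png"),cv2.imread("pics/gw_shut.png")
cv2.imwrite("pics/z9.png",cv2.resize(np.vstack([a[150:],b[150:]]),None,fx=1.2,fy=1.2))
E
```

```text
open t 9.44 p [589.249 172.714 123.345] rz 1.5359 F [ 0.23  -0.018 -0.659] gap 1.0
shut t 9.88 p [588.985 172.703 122.71 ] rz 1.5359 F [0.692 0.489 3.183] gap 0.647
```

View pics/z9.png

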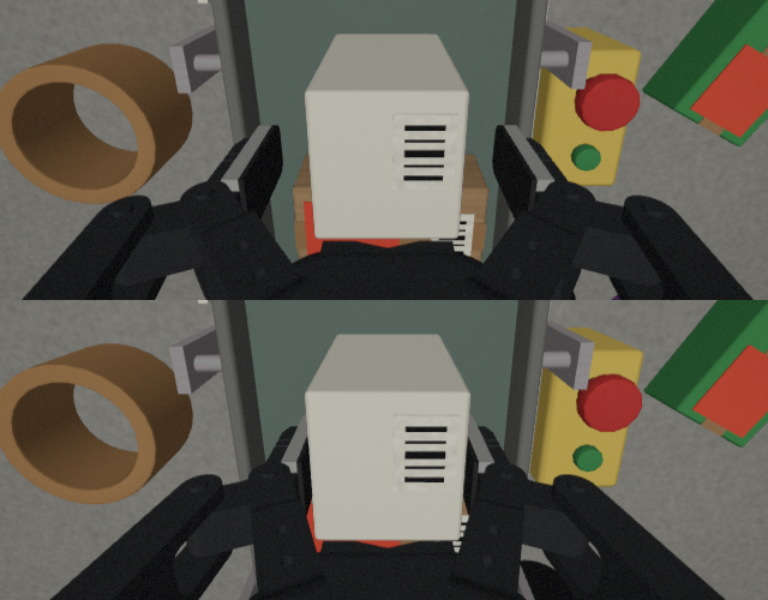

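```bash
python3 - <<'E'
from h import *
st(); robot.dwell(0.3); st(); robot.dwell(0.3);wsnap("gw_shut2"); st()
a=cv2.cvtColor(cv2.imread("pics/gw_open.png"),6).astype(np.float32)
for n in("gw_shut","gw_shut2"):
  b=cv2.cvtColor(cv2.imread(f"pics/{n}.png"),6).astype(np.float32)
  w=np.s_[240:310,320:385]
  print(n,"box",cv2.phaseCorrelate(a[w],b[w],cv2.createHanningWindow((65,70),cv2.CV_32F)),"static belt",cv2.phaseCorrelate(a[160:250,460:620].copy(),b[160:250,460:620].copy()))
E
```

```text
t 9.88 p [588.985 172.703 122.71 ] rz 1.5359 F [0.692 0.489 3.183] gap 0.647
 t 10.18 p [588.98  172.689 122.685] rz 1.5359 F [ 1.228 -0.08   4.028] gap 0.646
 t 10.53 p [588.979 172.686 122.683] rz 1.5359 F [1.269 0.545 4.831] gap 0.647
gw_shut box ((0.6251327658683081, 0.8918249061596057), 1.0103696102713362) static belt ((1.3493424933220126, 0.3868126257144695), 1.0490099210209316)
gw_shut2 box ((0.616418321608144, 0.8972290861831311), 1.0034570182547158) static belt ((1.4244598965575364, 0.3831157658865507), 1.0360671459303963)
```

Box shift on closing is under 1 mm. I'll lift it and carry it to the tray.

```bash
python3 - <<'E'
from h import *
yaw=np.pi/2-np.radians(2.0)
robot.move_straight([588.98,172.69,205],120)
st("lift")
robot.move_straight([560,400,205],300)
st("over")
z=lower(560,400,70.5,60)
st("placed")
robot.command_gripper(1.0)
robot.move_straight([560,400,200],150); st("up"); wsnap("tray1")
E
```

```text
lift t 11.37 p [588.244 172.572 203.622] rz 1.5359 F [ 0.438 -0.05  -2.877] gap 0.642
over t 12.28 p [560.082 398.771 204.284] rz 1.5352 F [ 0.84   0.295 -2.021] gap 0.644
contact z 67.0 f0 -1.691286457784209 f 3.384493384712142
placed t 15.88 p [560.152 400.081  67.665] rz 1.5359 F [-0.955 -1.284  3.818] gap 0.645
up t 17.33 p [559.306 399.605 198.31 ] rz 1.5359 F [-0.032 -0.469 -0.481] gap 1.003
```

View pics/tray1.png

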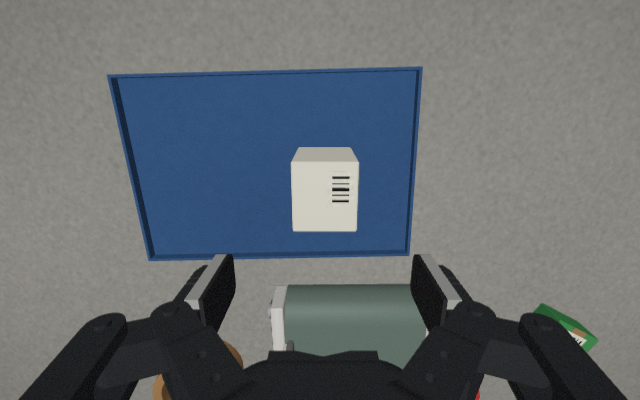

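White stands upright on the tray at pixel (325,190). Blue is next, with one refined view first.

```bash
python3 - <<'E'
from h import *
robot.move_ptp([580.5,-14,280],[np.pi,0,np.pi/2-0.0227]); robot.dwell(0.4)
im,cp=wsnap("w4"); st()
c=im[90:240,240:400]; cv2.imwrite("pics/z10.png",cv2.resize(c,None,fx=4,fy=4,interpolation=cv2.INTER_CUBIC))
E
```

```text
t 19.39 p [580.557 -13.759 279.961] rz 1.5485 F [-0.786  0.597 -0.198] gap 0.998
```

View pics/z10.png

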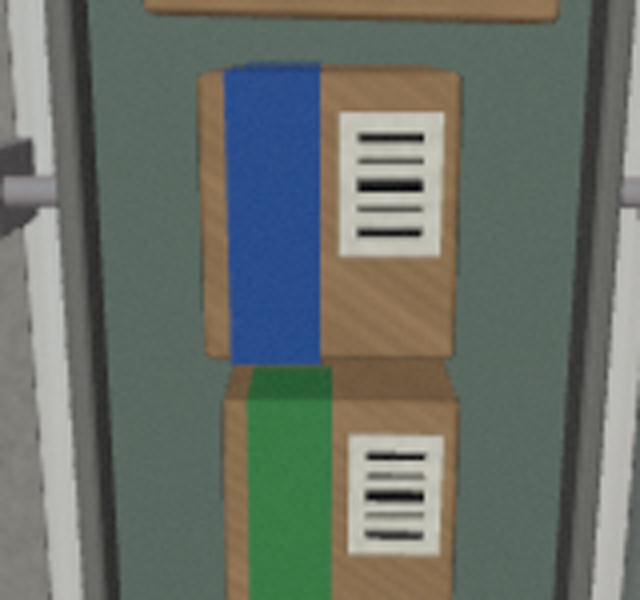

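```bash
cat >> h.py <<'E'
def face(name,w,pts,off,z):
    im,cp=wload2(w)
    p=np.array(pts,float)/4+np.array(off)-0.375
    q=onplane(cp,p,z)[:,:2]
    q=q[np.argsort(np.arctan2(q[:,1]-q[:,1].mean(),q[:,0]-q[:,0].mean()))]
    ex=[q[1]-q[0],q[2]-q[3]]; ey=[q[3]-q[0],q[2]-q[1]]
    print(name,w,q.mean(0),"len x,y",np.array([np.linalg.norm(e) for e in ex+ey]),"yaw x",np.array([np.degrees(np.arctan2(e[1],e[0])) for e in ex]),"y",np.array([np.degrees(np.arctan2(-e[0],e[1])) for e in ey]))
E
python3 - <<'E'
from h import *
face("blue","w4",[(200,72),(461,72),(453,357),(206,356)],(240,90),144)
E
```

```text
blue w4 [580.249  28.668] len x,y [55.016 54.151 60.691 60.9  ] yaw x [-1.488 -1.266] y [-1.902 -1.086]
```

```bash
python3 - <<'E'
from h import *
yaw=np.pi/2-np.radians(1.4)
x,y=580.4,28.7
robot.move_straight([x,y,194],250,ori=[np.pi,0,yaw])
robot.move_straight([x,y,126],120); robot.dwell(0.5)
wsnap("gb_open"); st("open")
robot.command_gripper(0.0); wsnap("gb_shut"); o=st("shut")
a,b=[cv2.cvtColor(cv2.imread(f"pics/{n}.png"),6).astype(np.float32) for n in("gb_open","gb_shut")]
w=np.s_[240:310,320:385]
print("box",cv2.phaseCorrelate(a[w].copy(),b[w].copy(),cv2.createHanningWindow((65,70),cv2.CV_32F)))
np.save("blue_pose.npy",o["ee_pos"])
robot.move_straight([o["ee_pos"][0],o["ee_pos"][1],209],120)
st("lift")
robot.move_straight([430,400,209],300); st("over")
lower(430,400,74.5,64); st("placed")
robot.command_gripper(1.0)
robot.move_straight([430,400,205],150); st("up"); wsnap("tray2")
E
```

```text
open t 21.19 p [580.416  28.705 126.054] rz 1.5464 F [-0.256  0.363 -0.181] gap 0.997
shut t 21.62 p [580.66   28.684 126.273] rz 1.5463 F [ 0.777 -0.292  0.899] gap 0.646
box ((-1.1178729377275758, 0.04348813225800541), 0.97980597615242)
lift t 22.47 p [580.019  28.746 207.867] rz 1.5464 F [ 0.741 -0.286 -1.807] gap 0.645
over t 23.95 p [430.348 399.101 208.822] rz 1.5452 F [-0.162 -0.085 -1.624] gap 0.646
contact z 71.0 f0 -1.6640515397586984 f 0.44701347291764376
placed t 27.55 p [430.079 400.11   71.275] rz 1.5464 F [-0.594  0.325  0.327] gap 0.646
up t 29.01 p [429.375 399.53  203.494] rz 1.5463 F [-0.677  0.564 -1.171] gap 1.002
```

View pics/tray2.png

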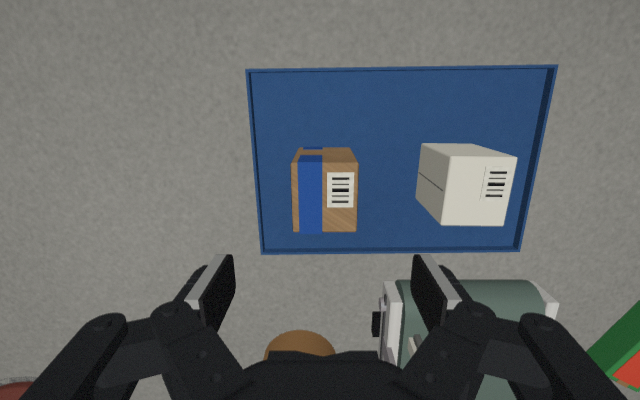

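View pics/gb_shut.png

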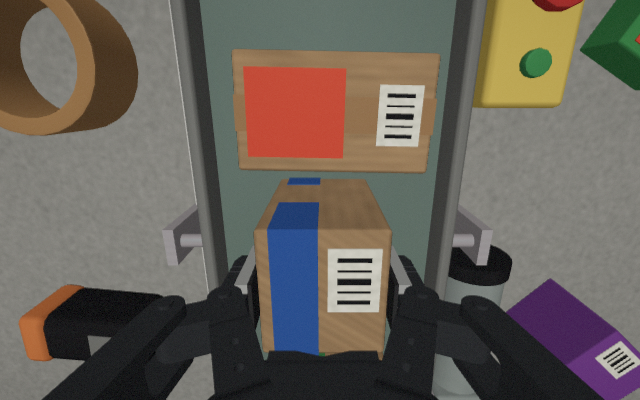

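```bash
python3 - <<'E'
from h import *
yaw=-np.radians(2.5)
x,y=587.8,100
robot.move_ptp([x,y,190],[np.pi,0,yaw])
robot.move_straight([x,y,79],120); robot.dwell(0.4); st("open"); wsnap("gf_open")
robot.command_gripper(0.0); wsnap("gf_shut"); o=st("shut")
robot.move_straight([o["ee_pos"][0],o["ee_pos"][1],230],120); st("lift"); wsnap("gf_lift")
E
```

```text
open t 31.82 p [587.946 100.     79.294] rz -0.0436 F [-0.405 -0.382 -0.843] gap 1.001
shut t 32.27 p [588.125 100.017  79.354] rz -0.0436 F [ 1.151 -0.062  1.872] gap 0.69
lift t 33.68 p [587.54   99.967 228.678] rz -0.0437 F [-0.169  0.223 -1.226] gap 0.689
```

View pics/gf_lift.png

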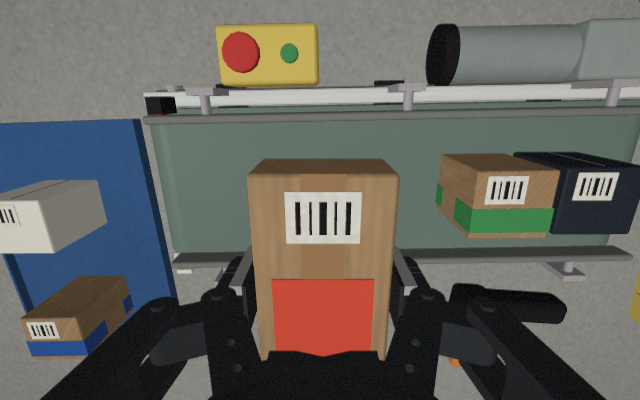

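The flagged parcel is held level (around (323,260)) and green and dark haven't moved. Next is the tote.

```bash
python3 - <<'E'
from h import *
robot.move_ptp([513,-406,230],[np.pi,0,0.06]); robot.dwell(0.2); st("over")
robot.move_straight([513,-406,110],150)
lower(513,-406,28,18); st("placed")
robot.command_gripper(1.0)
robot.move_straight([513,-406,120],120); robot.move_straight([513,-406,230],250); st("up"); wsnap("tote1")
E
```

```text
over t 35.79 p [ 513.525 -405.214  230.07 ] rz 0.0613 F [-0.553  0.264 -1.669] gap 0.693
contact z 24.0 f0 -1.3792869156546164 f 1.3846394109940785
placed t 40.21 p [ 513.05  -406.038   24.375] rz 0.06 F [-1.707  2.419  1.162] gap 0.693
up t 42.13 p [ 512.755 -405.767  229.241] rz 0.06 F [-0.891 -0.553 -0.294] gap 1.0
```

View pics/tote1.png

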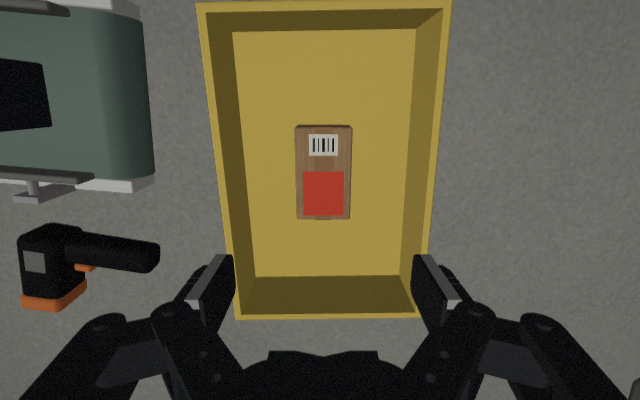

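```bash
python3 - <<'E'
from h import *
yaw=np.pi/2-np.radians(1.4)
robot.move_ptp([430,400,205],[np.pi,0,yaw]); robot.dwell(0.2)
robot.move_straight([430,400,71.3],120); robot.dwell(0.4); st("open")
robot.command_gripper(0.0); st("shut")
robot.move_straight([430,400,209],120); robot.dwell(.2)
robot.move_straight([580.7,28.69,209],250); robot.dwell(0.3); st("over")
lower(580.7,28.69,129.5,122); robot.dwell(.2);st("placed")
robot.command_gripper(1.0); robot.dwell(.1); wsnap("gb_rel"); st("rel")
robot.move_straight([580.7,28.69,205],120); st("up")
E
```

```text
open t 46.9 p [430.07  400.066  71.525] rz 1.5464 F [-0.58  -0.231  0.081] gap 1.0
shut t 47.28 p [430.288 400.204  71.628] rz 1.5463 F [0.773 0.296 1.429] gap 0.646
over t 50.83 p [580.613  29.156 209.032] rz 1.5471 F [-0.592 -0.361 -0.552] gap 0.647
contact z 126.0 f0 -1.2227478009629653 f 3.2797820469812304
placed t 54.17 p [580.856  28.675 126.544] rz 1.5464 F [-1.58   0.28   4.859] gap 0.643
rel t 54.74 p [580.686  28.699 125.873] rz 1.5464 F [ 0.184  0.04  -0.029] gap 1.002
up t 55.55 p [580.198  28.733 204.123] rz 1.5464 F [ 0.539  0.273 -0.146] gap 1.0
```

View pics/gb_rel.png

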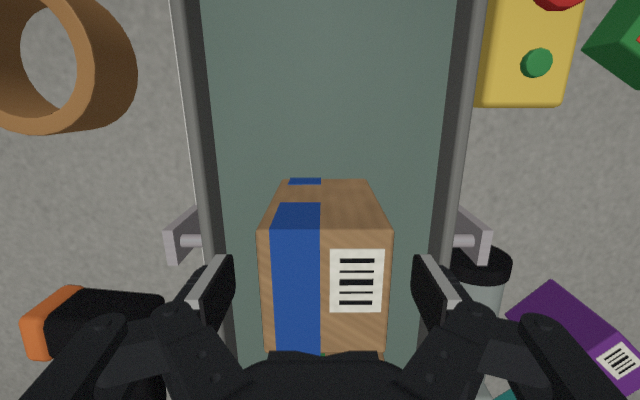

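Blue is standing upright and square at (323,290). Now the white carton.

```bash
python3 - <<'E'
from h import *
yaw=np.pi/2-np.radians(2.0)
robot.move_ptp([560,400,205],[np.pi,0,yaw]); robot.dwell(0.3)
robot.move_straight([560.1,400.05,67.6],120); robot.dwell(0.4); st("open")
robot.command_gripper(0.0); st("shut")
robot.move_straight([560,400,205],120); robot.dwell(.2)
X,Y=589.1,172.69
robot.move_straight([X,Y,205],250); robot.dwell(0.3); st("over")
lower(X,Y,126.2,119); robot.dwell(.2);st("placed")
robot.command_gripper(1.0); robot.dwell(.1); wsnap("gw_rel"); st("rel")
robot.move_straight([X,Y,205],120); st("up")
robot.move_ptp([572,40,300],[np.pi,0,0]); robot.dwell(0.5)
wsnap("w5"); st()
robot.move_ptp([588,130,280],[np.pi,0,np.pi/2-0.026]); robot.dwell(0.4)
wsnap("w6"); st()
robot.move_ptp([580.5,-14,280],[np.pi,0,np.pi/2-0.0227]); robot.dwell(0.4)
wsnap("w7"); st()
a=cv2.imread("pics/w5.png");cv2.imwrite("pics/z11.png",cv2.resize(a[80:230,130:330],None,fx=4,fy=4,interpolation=cv2.INTER_CUBIC))
E
```

```text
open t 58.93 p [560.178 400.084  67.848] rz 1.5359 F [ 0.188 -0.01  -0.47 ] gap 0.999
shut t 59.32 p [560.382 400.134  67.896] rz 1.5358 F [ 0.869 -0.26   1.459] gap 0.648
over t 62.17 p [588.956 173.547 204.925] rz 1.5372 F [ 0.097  0.104 -1.4  ] gap 0.644
contact z 122.2 f0 -1.8587560729987243 f 3.4412028135886725
placed t 65.82 p [589.271 172.71  122.833] rz 1.5359 F [-1.615 -0.803  5.204] gap 0.649
rel t 66.38 p [589.081 172.7   122.082] rz 1.5359 F [ 0.441  0.546 -0.615] gap 1.002
up t 67.22 p [588.552 172.617 204.031] rz 1.5359 F [-0.234 -0.141 -0.497] gap 1.004
 t 68.97 p [572.002  40.062 300.004] rz 0.0002 F [ 0.706  0.719 -0.072] gap 1.001
 t 70.67 p [588.009 129.899 280.004] rz 1.5446 F [-0.419  0.287 -0.892] gap 1.002
 t 71.76 p [580.554 -13.404 279.959] rz 1.5491 F [ 0.496  0.509 -1.082] gap 1.001
```

View pics/w5.png

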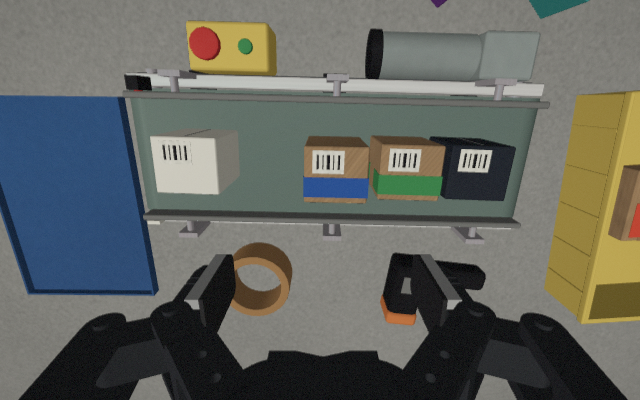

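```bash
python3 - <<'E'
from h import *
g=lambda n:cv2.cvtColor(cv2.imread(f"pics/{n}.png"),6).astype(np.float32)
def sh(a,b,r):
    y0,y1,x0,x1=r; A,B=g(a)[y0:y1,x0:x1].copy(),g(b)[y0:y1,x0:x1].copy()
    s,q=cv2.phaseCorrelate(A,B,cv2.createHanningWindow((x1-x0,y1-y0),cv2.CV_32F)); print(a,b,r,np.array(s),round(q,2))
print("w1/w5 white, blue, green(ref), dark(ref)")
sh("w1","w5",(140,165,158,196)); sh("w1","w5",(146,180,308,350)); sh("w1","w5",(143,178,384,426)); sh("w1","w5",(145,178,455,495))
print("w3/w6 white, blue, green"); sh("w3","w6",(112,155,322,355)); sh("w3","w6",(262,305,315,350)); sh("w3","w6",(318,350,315,350))
print("w4/w7 blue, green");sh("w4","w7",(112,160,320,355)); sh("w4","w7",(195,235,322,356))
E
```

```text
w1/w5 white, blue, green(ref), dark(ref)
w1 w5 (140, 165, 158, 196) [-0.069 -0.322] 0.96
w1 w5 (146, 180, 308, 350) [ 0.464 -0.702] 0.85
w1 w5 (143, 178, 384, 426) [ 1.164 -0.024] 1.02
w1 w5 (145, 178, 455, 495) [0.4   0.252] 0.87
w3/w6 white, blue, green
w3 w6 (112, 155, 322, 355) [0.831 0.366] 1.1
w3 w6 (262, 305, 315, 350) [0.623 0.346] 0.84
w3 w6 (318, 350, 315, 350) [ 0.146 -0.053] 0.89
w4/w7 blue, green
w4 w7 (112, 160, 320, 355) [0.765 0.153] 0.93
w4 w7 (195, 235, 322, 356) [0.043 0.648] 0.74
```

```bash
python3 - <<'E'
from h import *
cv2.imwrite("pics/side_end.png",robot.snapshot("side")[:,:,::-1])
print(robot.job_done()); st()
E
```

```text
the job is handed in; nothing more can be done
None
the job is handed in; nothing more can be done
```

View pics/side_end.png

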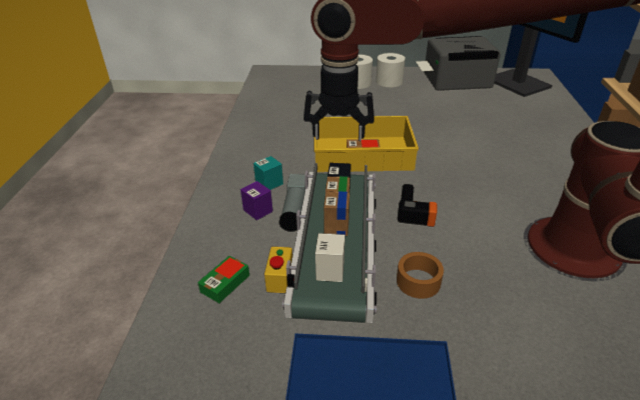

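The job is done and handed in, after about 72 s on the robot's clock. The white and blue cartons went upright onto the blue tray, the flagged parcel was laid flat in the yellow tote with its sticker up, and both cartons went back to their spots on the belt. Everything was set down by lowering it slowly until the wrist felt contact, at about 5 N at most.

- **Cartons back in place:** wrist pictures from the same poses before and after show white and blue within about 1 mm of where they stood (pixel shifts under 1 px). That is about the noise of the method, since the untouched green carton also appeared to shift by up to 1.2 px. Both stand upright and square.
- **Everything else:** the final side picture shows the parcel in the tote with its sticker up. The green and dark cartons, the scanner and the tape roll look unmoved, and the gripper is clear above.
- **Disagreement:** the wrist camera's mount calibration turned out to change with the arm's pose, by about 1.5 mm. After noticing this I read it at the moment of each picture, and I used only positions computed at the picture's own pose. For the parcel those still differed by about 2 mm along the belt, well inside the gripper's opening.

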